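Plug the pressure gauge into the quick coupler

ROBOT

A 6-joint arm with a two-finger parallel gripper is mounted at the origin on a cart in front of the work surface, level with it; the furniture and walls round the work are solid. World frame = base frame: x ahead of the robot, y to its left, z up, the work surface at z = 0. Lengths are in m, angles in rad, forces in N, time in s.
With the tool pointing down it reaches from about 0.25 to 0.8 m from the base axis. Payload 8.5 kg.
Tool frame: the origin (TCP) lies midway between the tips of the shut fingers; the grasp point (between the pads) lies 19 mm behind it; z points along the fingers, y is the line along which they close (so a half turn about z gives the same grasp; the last joint's range is limited). The gripper opens to 85 mm and grips with 20 to 120 N. Pads are 22 mm wide; open, the fingers measure 114 mm over their backs; the gripper's body (76 mm by 85 mm) begins 54 mm behind the grasp point. The pads swing forward as they close: fully open they stand 13 mm farther back than shut.
Start: joints at [-1.165, 0.238, -0.013, 1.319, 0, 1.571], TCP at [0.207, -0.482, 0.231] pointing down, gripper open.
Joint ranges: [-2.66, 2.66], [-1.03, 1.9], [-1.14, 1.46], [-1.82, 2.27], [-1.45, 1.34], [-3.14, 3.14]. Speed limits (rad/s): [2.22, 2.22, 2.79, 3.14, 3.14, 3.14].

INTERFACE

Orientations are given as a unit quaternion [w, x, y, z].
In Python, from bench import r gives the robot as it stands.
- The arm moves only by the tool servo_tool, never from a script. Its argument "steps" is a list of rows, each an object with "jaw": the finger opening in cm, from 0 to 8.54; "linear": the shift along the tool's x, y, z in cm, a list of three; "yaw": the turn about the tool's z in rad. A call has 1 to 10 rows; each row is the pose to reach, as a shift and turn from the pose commanded when the call began, along the tool's axes at that moment; what a row does not reach only later rows make up. A row lasts 1/10 s, in which the tool goes at most 50 mm and 8.59 degrees, less where a joint would pass 70% of its speed; a pose out of reach is approached as far as the arm can. A call with a gripper value outside its range is refused whole. The fingers move at their own pace and stop on an object; the grip force is fixed at half the most. Time passes only in rows, so rows that repeat a pose let the fingers close. It gives the time, the measured TCP pose, the force, the opening and the grip force at its end, in the units of the state.
- r.read_state(): the state, without advancing time (a new reading comes with each control period).
- r.get_image(name): name is "scene" or "side" or "wrist"; returns (picture, depth): 400x640x3 uint8, blue, green, red; 400x640 float32, m along the optical axis (not along the pixel's ray), 0 where there is no reading.
- r.camera_model(name): a dict with "fx", "fy", "cx", "cy" (pixels), "k1" (the pictures are not rectified: a ray, as slopes to the right and down, at radius r is drawn at 1 + k1 r^2 times it, then the intrinsics apply), "R" (3x3) and "t" (3): a world point X has camera coordinates R X + t. Camera axes: x right, y down, z forward; pixel columns grow to the right and rows downward; lengths in m; the calibration is good to about 2 mm. A picture is of the moment at which its call begins: read the wrist's pose just before it. camera_model takes no time and is no camera call; for the wrist camera it gives the pose at the moment of the call.
- r.job_done(): hands the job in; it is judged then, once.
The state is a dict: "t": time; "q": joint angles; "qd": joint speeds; "joint_torque": joint torques, N m; "position": TCP position; "tool_rot": TCP orientation; "wrist_force": force on the tool from outside, world axes, zero at the start; "wrist_torque": the same for the moment, N m; "opening": opening from 0.0 (shut) to 1.0 (fully open); "grasp_force": force on a finger pad.
Only numpy, scipy, OpenCV 4.12 (cv2) and the standard library are available. Lean on these libraries where they do the work, as an engineer would, in place of code of your own. Each camera call takes 0.05 s, during which the arm holds its last target. There are 200 camera calls.

TASK

Connect the digital pressure gauge to the air coupler on the blue bracket: pull the coupler's steel sleeve back from the mouth until it stays back by itself and let go of it, then push the gauge's nipple gently into the mouth, feeling for the seat, until the sleeve springs fully forward and locks it, and let go. Push the gauge no harder than needed (some 7 N seats it, more than 30 N ruins the seal) and do not shift the yellow tin or the two weights.

Things in the scene. Friction and masses are not known exactly. Their poses are not given: they have to be found in the camera images.
- bracket: Blue bracket fixed to the bench, holding a level brass coupler. Origin on the bench under the front face of its upright plate (70 mm wide, 118 high, 12 thick); x points from the mouth into the coupler (gauge and sleeve both move that way), z up. The coupler's axis is 95 mm up. Foot plate: 30 mm in front to 75 behind, 96 wide, 12 high; a copper pipe stands behind the plate.
- coupler_mouth (a point): Nominal mouth centre, 80 mm before the plate, bracket's axes. Unmeasured: the whole coupler, sleeve and seat with it, sits up to 4.5 mm further in or out along x and up to 2.5 mm off in y and in z. It is clamped firmly along x; in y and z it floats (4 mm each way) and yields at about 5 N. Mouth: a funnel 26 mm wide, narrowing over 5 mm to an 18 mm bore.
- seat (a point): Nominal place of the nipple's end when locked: on the axis, 33.5 mm inside the mouth. Pushing in, a valve spring is met 18 mm deep (4 N); with the keys the push rises to some 7 N; between 33 and 35 mm the keys drop into the nipple's groove and the sleeve snaps forward. At 35.5 mm the gauge's shoulder meets the hard rim. Locked, the spring holds the gauge at 33 to 34 mm.
- sleeve_mid (a point): Nominal middle of the forward sleeve, on the axis, 23 mm behind the mouth. The sleeve is a ribbed steel ring 34 mm long; its waist, 34 mm across and 23 mm long, lies between two flanges 38 mm across. It slides along the bracket's x.
- sleeve (a joint): Travel of the steel sleeve away from the mouth, m: 0 forward (start, and when locked), 0.012 right back at its stop. A spring pushes it forward, 2.5 N (forward) to 5 N (back). Pulled past about 9 mm with the bore empty it clicks and, let go, stays at 5 to 7 mm until a nipple seats. While it is forward, keys bar the bore.
- gauge: Grey digital pressure gauge, loose, about 0.2 kg. Origin under the centre of its square body, 50 mm long (x), 34 wide, 34 high, lying flat, green display on top. x points along the steel nipple, whose axis is 17 mm up. In front come a shoulder 32 mm across, 6 thick, then the nipple, 16 mm across, 35.5 long, with a locking groove. Behind is a black cap 26 across, 6 thick.
- gauge_nose (a point): Centre of the front end of the gauge's nipple, 66.5 mm ahead of the gauge's origin along its x and 17 mm above its underside.
- flux_tin: Low round yellow tin, 54 mm wide, 20 mm high; origin under its centre. A bystander.
- steel_weight: Silvery knob weight, 37 mm wide, 58 mm high; origin under its centre. A bystander beside the bracket.
- brass_weight: Small brass knob weight, 27 mm wide, 34 mm high; origin under its centre. A bystander on the other side of the bracket.

How it is judged:
By the outcome, as a careful person would: the job done as asked, in the order asked, and still so for the second after the job is handed in, with the robot touching nothing.
It also fails if it takes over 72 s, if anything falls off the work surface, if the arm or the gripper's body presses on something with over 40 N, if the wrist force passes 120 N, or if a joint passes its speed limit or range.

## Working session

There is one attempt and no reset: what is moved stays moved. The work goes in short steps, Python scripts to look and compute and a tool call to move; the robot and the scene stay as the last step left them, time stands still between calls to the robot, and variables do not carry over. Pictures are saved under pics/ and viewed, at most 10 in all, crops included, and the job is handed in when it is done.

Besides the shell and the picture viewer there is one more tool, called after ">>>" in YAML: its name, and indented under it one key for each argument. servo_tool: Moves the arm, as the interface text tells. Its arguments: {"type":"object","properties":{"steps":{"type":"array","items":{"type":"object","properties":{"jaw":{"type":"number"},"linear":{"type":"array","items":{"type":"number"}},"yaw":{"type":"number"}}}}},"required":["steps"]}

```bash
ls; mkdir -p pics; cat > h.py <<'E'
from bench import r
import numpy as np, cv2
def cap(n):
    m=r.camera_model(n); im,d=r.get_image(n); np.savez('last_'+n,im=im,d=d,R=m['R'],t=m['t'],K=[m[k] for k in('fx','fy','cx','cy','k1')]); return im,d
def load(n): return np.load('last_%s.npz'%n)
def ray(f,u,v):
    fx,fy,cx,cy,k1=f['K']; K=np.array([[fx,0,cx],[0,fy,cy],[0,0,1]])
    p=np.array([[[u,v]]],float); return cv2.undistortPoints(p,K,np.array([k1,0,0,0.]))[0,0]
def px(f,u,v,z=None):
    """world point from depth or on plane z"""
    a=ray(f,u,v); R,t=f['R'],f['t']; d=R.T@np.array([a[0],a[1],1]); c=-R.T@t
    s=f['d'][int(round(v)),int(round(u))] if z is None else (z-c[2])/d[2]
    return c+s*d
E
python3 - <<'E'
from h import *
for n in('scene','side'):
    im,d=cap(n); cv2.imwrite(f'pics/{n}0.png',im)
s=r.read_state(); print(s)
for n in('scene','side','wrist'):
    m=r.camera_model(n); print(n,m['fx'],-np.array(m['R']).T@m['t'],np.array(m['R'])[2])
E
```

```text
pics
{'t': 0.1, 'q': array([-1.16499691e+00,  2.38679138e-01, -1.41240744e-02,  1.31920240e+00,
       -2.54798113e-05,  1.57081398e+00]), 'qd': array([-0.00070632, -0.00180262,  0.0018956 , -0.00156546,  0.00040242,
       -0.00088764]), 'joint_torque': array([ 1.01465743e-03, -5.39720714e+01,  3.46998632e+01,  1.34385517e-02,
        2.60297575e-04,  3.60682066e-05]), 'position': array([ 0.20709906, -0.48204215,  0.23078162]), 'tool_rot': array([-5.89670021e-04,  9.79487973e-01,  2.01501723e-01, -1.34325381e-04]), 'wrist_force': array([-0.08855115, -0.03567596,  1.03644598]), 'wrist_torque': array([ 0.0018656 , -0.02791732,  0.05334754]), 'grasp_force': 0.0, 'opening': 1.001347615328791}
scene 446.6442537824895 [-0.07078661  0.75183587  0.82930551] [ 0.51277787 -0.63456086 -0.57826584]
side 491.23623927317436 [ 0.20216228 -1.22066456  0.6759035 ] [ 0.26008229  0.86322271 -0.4326705 ]
wrist 306.6487268954525 [ 0.28477495 -0.44999908  0.37294074] [-0.30062538 -0.12806591 -0.94510502]
```

```bash
sed -n 1,5p h.py >/dev/null
```

```text
(no output)
```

View pics/scene0.png

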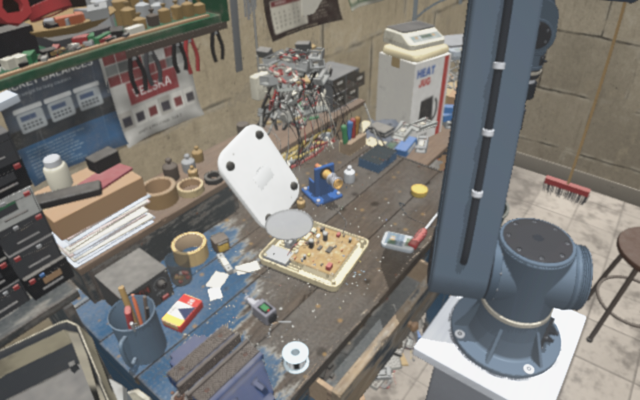

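View pics/side0.png

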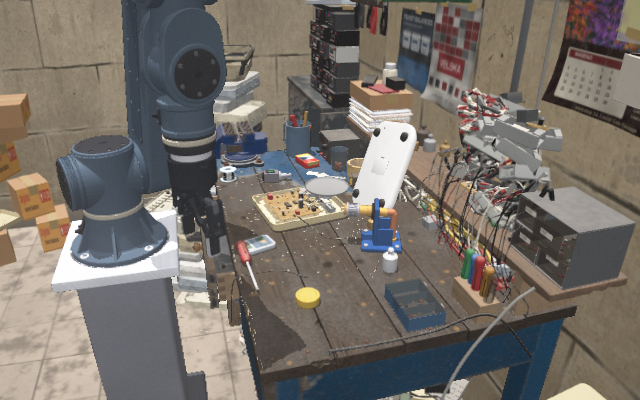

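Bracket at scene (322,185) / side (381,230), with the tin at scene (419,191). The gauge candidate is at scene (262,308). I'll enlarge these.

```bash
python3 - <<'E'
from h import *
f=load('scene');g=load('side')
def crop(f,u,v,w,h,k): return cv2.resize(f['im'][v:v+h,u:u+w],(w*k,h*k),interpolation=cv2.INTER_CUBIC)
a=crop(f,280,155,80,60,5);b=crop(f,230,285,80,60,5);c=crop(g,330,185,80,96-36,5)
d=crop(g,235,155,80,60,5)
cv2.imwrite('pics/c1.png',np.vstack([np.hstack([a,b]),np.hstack([c,d])]))
for n,(F,u,v) in dict(gauge=(f,262,308),plate=(f,322,185),coup=(f,335,175),tin=(f,419,190),steel=(f,349,174),brass=(f,301,203),g2=(g,272,175),meter=(f,400,242),tins=(g,308,296),steels=(g,390,262),brk=(g,381,235)).items(): print(n,px(F,u,v).round(3))
E
```

```text
gauge [0.468 0.302 0.037]
plate [ 0.655 -0.166  0.053]
coup [ 0.601 -0.161  0.113]
tin [ 0.418 -0.369  0.019]
steel [ 0.638 -0.29   0.037]
brass [ 0.678 -0.089  0.018]
g2 [0.472 0.277 0.027]
meter [ 0.342 -0.113  0.016]
tins [ 0.423 -0.381  0.018]
steels [ 0.641 -0.322  0.032]
brk [ 0.661 -0.214  0.042]
```

View pics/c1.png

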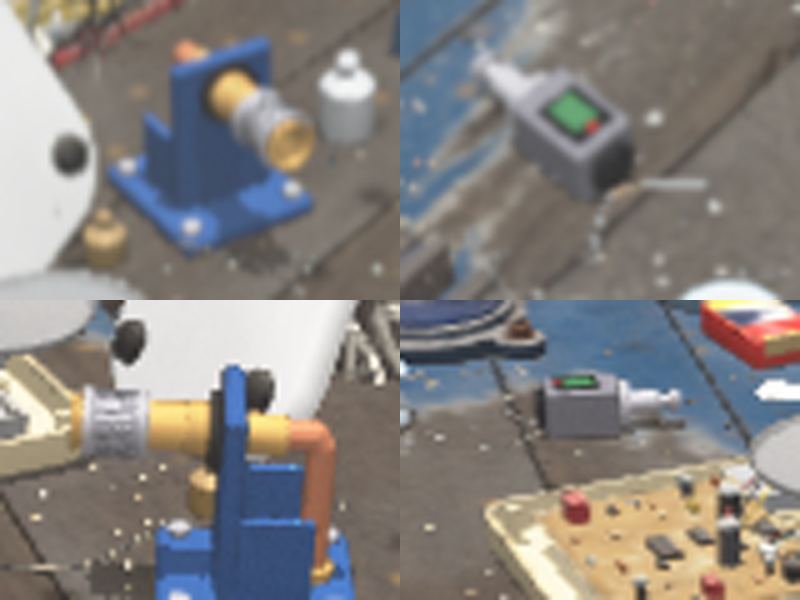

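```bash
python3 - <<'E'
from h import *
f=load('scene');g=load('side')
T=[px(f,*p,.034) for p in((259,299),(277,311),(268,318),(253,307))]
n=px(f,246.2,297,.017)
print('gauge',np.round(T,4).tolist(),np.mean(T,0),n)
for i in range(4): print(np.linalg.norm(T[i]-T[(i+1)%4]))
a=px(f,314.6,168.8,.118);b=px(f,334,162.8,.118);print('plate top',a,b,np.linalg.norm(a-b),np.degrees(np.arctan2(*(a-b)[[1,0]])))
a=px(f,319,206,.012);b=px(f,342.4,195.6,.012);print('foot',a,b,np.linalg.norm(a-b),np.degrees(np.arctan2(*(a-b)[[1,0]])))
# mouth
print('mouth',px(f,338,184,.095),'side',px(g,345,208.5,.095))
print('tin',px(f,419,189,.02))
# coloured point cloud: sleeve / brass / blue
for nme,F,box in(('s',f,(315,150,350,200)),('side',g,(340,195,410,260))):
    P=[];C=[]
    u0,v0,u1,v1=box
    for v in range(v0,v1):
        for u in range(u0,u1):
            P.append(px(F,u,v));C.append(F['im'][v,u])
    P=np.array(P);C=np.array(C).astype(int)
    blue=(C[:,0]>C[:,2]+50)&(P[:,0]>.5)&(P[:,0]<.8)
    brass=(C[:,2]>C[:,0]+50)&(P[:,2]>.08)&(P[:,0]<.8)&(P[:,2]<.12)
    print(nme,blue.sum(),'top blue',P[blue&(P[:,2]>.1)].mean(0),'brass',brass.sum(),P[brass].min(0),P[brass].max(0))
    up=blue&(P[:,2]>.03)&(P[:,2]<.11)
    np.save('blue_'+nme,P[up])
    r2=cv2.minAreaRect(P[blue][:,:2].astype(np.float32));print(r2)
E
```

```text
gauge [[0.4947, 0.2842, 0.034], [0.4362, 0.2853, 0.034], [0.4386, 0.3129, 0.034], [0.4885, 0.3105, 0.034]] [0.46450601 0.29821773 0.034     ] [0.53601508 0.28865797 0.017     ]
0.05847687325095284
0.027707140979098578
0.04999437632236379
0.027035943461321384
plate top [ 0.66706484 -0.14598438  0.118     ] [ 0.64071068 -0.20961703  0.118     ] 0.06887420632853815 67.50257313147279
foot [ 0.62890707 -0.11582254  0.012     ] [ 0.60356453 -0.20458228  0.012     ] 0.09230674930954064 74.06498088057891
mouth [ 0.58076984 -0.14869347  0.095     ] side [ 0.58464061 -0.14542508  0.095     ]
tin [ 0.42014487 -0.3727652   0.02      ]
s 220 top blue [ 0.65372466 -0.17590611  0.11624749] brass 133 [ 0.57463667 -0.1946905   0.08083287] [ 0.70147544 -0.13383878  0.11338718]
((0.6402245163917542, -0.17448706924915314), (0.08545351028442383, 0.041524000465869904), 69.46819305419922)
side 965 top blue [ 0.65311738 -0.19170194  0.11395996] brass 279 [ 0.57510473 -0.20528642  0.08060878] [ 0.70673566 -0.13843131  0.11193076]
((0.6573380827903748, -0.2192613184452057), (0.15976035594940186, 0.10620519518852234), 65.88801574707031)
```

```bash
cat >> h.py <<'E'
from scipy.spatial.transform import Rotation as Ro
def go(target,yaw=None):
    """shift in cm in tool axes and yaw from measured pose to target TCP / tool-x heading (deg)"""
    s=r.read_state(); q=s['tool_rot']; R=Ro.from_quat([q[1],q[2],q[3],q[0]]).as_matrix()
    h=np.degrees(np.arctan2(R[1,0],R[0,0])); d=R.T@(np.array(target)-s['position'])*100
    print('cm',d.round(2),'heading',h.round(2),'yaw rad',None if yaw is None else round(-np.radians((yaw-h+180)%360-180),4))
    return R
E
python3 - <<'E'
from h import *
f=load('scene')
for p in((250,135),(265,175),(290,185),(297,205),(280,220),(320,245),(365,240)): print(p,px(f,*p).round(3))
R=go([.6025,-.155,.21],-20.5); print(R.round(3))
E
```

```text
(250, 135) [ 0.789 -0.011  0.253]
(265, 175) [ 0.734 -0.001  0.144]
(290, 185) [ 0.711 -0.079  0.077]
(297, 205) [ 0.687 -0.079  0.012]
(280, 220) [0.628 0.059 0.068]
(320, 245) [0.499 0.045 0.033]
(365, 240) [ 0.421 -0.056  0.022]
cm [ 49.24 -14.44   2.09] heading 23.25 yaw rad 0.7636
[[ 0.919  0.395 -0.001]
 [ 0.395 -0.919  0.001]
 [-0.    -0.001 -1.   ]]
```

>>> servo_tool:
  steps:
    - {"linear": [4.9,-1.4,0.2],"yaw": 0.12,"jaw": 8.5}
    - {"linear": [9.8,-2.9,0.4],"yaw": 0.25,"jaw": 8.5}
    - {"linear": [14.7,-4.3,0.6],"yaw": 0.38,"jaw": 8.5}
    - {"linear": [19.6,-5.7,0.8],"yaw": 0.5,"jaw": 8.5}
    - {"linear": [24.5,-7.2,1.0],"yaw": 0.63,"jaw": 8.5}
    - {"linear": [29.4,-8.6,1.2],"yaw": 0.76,"jaw": 8.5}
    - {"linear": [34.3,-10.1,1.4],"yaw": 0.76,"jaw": 8.5}
    - {"linear": [39.2,-11.5,1.7],"yaw": 0.76,"jaw": 8.5}
    - {"linear": [44.1,-12.9,1.9],"yaw": 0.76,"jaw": 8.5}
    - {"linear": [49.2,-14.4,2.1],"yaw": 0.76,"jaw": 8.5}

```text
t: 1.1
position: [0.5801, -0.1853, 0.2108]
tool_rot: [-0.008, 0.988, -0.157, 0.001]
wrist_force: [-0.8, -0.4, 0.8]
opening: 0.995
grasp_force: 0.0
```

>>> servo_tool:
  steps:
    - {"linear": [0,0,0],"yaw": 0,"jaw": 8.5}
    - {"linear": [0,0,0],"yaw": 0,"jaw": 8.5}
    - {"linear": [0,0,0],"yaw": 0,"jaw": 8.5}

```text
t: 1.4
position: [0.5775, -0.1889, 0.211]
tool_rot: [-0.008, 0.987, -0.161, 0.001]
wrist_force: [-0.0, 0.1, 0.8]
opening: 0.995
grasp_force: 0.0
```

```bash
python3 - <<'E'
from h import *
s=r.read_state(); print(s['position'],s['wrist_force'],s['qd'].round(3),s['t'])
im,d=cap('wrist'); cv2.imwrite('pics/w1.png',im); go([.6025,-.155,.21],-20.5)
E
```

```text
[ 0.57750202 -0.18890967  0.21100116] [-0.02889641  0.11654076  0.75899846] [-0.012 -0.013 -0.002 -0.001  0.001 -0.   ] 1.4
cm [ 1.29 -4.03  0.19] heading -18.52 yaw rad 0.0345
```

View pics/w1.png

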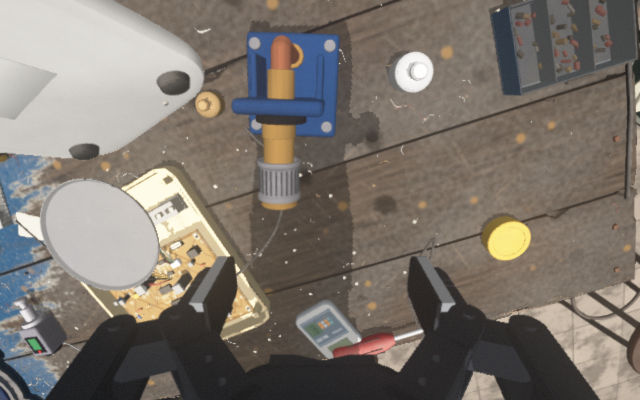

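Wrist view: the coupler runs down the image from the plate (278,107) to the mouth (279,207), sleeve at about v 160–203, brass weight (208,104), steel weight (413,72), gauge (38,330) lower left.

```bash
python3 - <<'E'
from h import *
im=load('wrist')['im']
a=cv2.resize(im[90:220,220:340],None,fx=4.6,fy=4.6,interpolation=cv2.INTER_CUBIC)
cv2.imwrite('pics/w1c.png',a)
E
```

```text
(no output)
```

View pics/w1c.png

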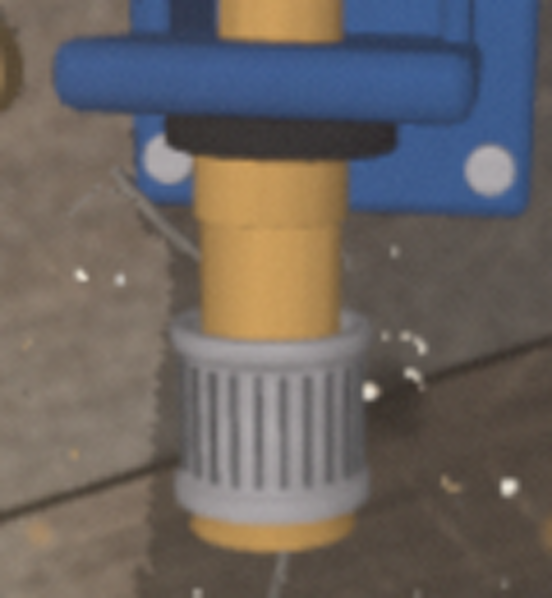

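```bash
python3 - <<'E'
from h import *
f=load('wrist')
c=lambda x,y:(220+x/4.6-.4,90+y/4.6-.4)
P=lambda x,y,z=None:px(f,*c(x,y),z)
a=P(60,105,.118);b=P(475,119,.118); print('plate',a,b,np.linalg.norm(a-b))
ay=(a-b)/np.linalg.norm(a-b); print('yaw plate',np.degrees(np.arctan2(ay[1],ay[0]))-90)
a2=P(145,205,.012);b2=P(525,213,.012);print('foot',a2,b2,np.linalg.norm(a2-b2));v=a2-b2;print('yaw foot',np.degrees(np.arctan2(v[1],v[0]))-90)
yaw=np.radians((np.degrees(np.arctan2(ay[1],ay[0]))+np.degrees(np.arctan2(v[1],v[0])))/2-90);X=np.array([np.cos(yaw),np.sin(yaw),0]);Y=np.array([-X[1],X[0],0])
O=(a+b)/2; O[2]=0; O2=(a2+b2)/2+.03*X; O2[2]=0; print('O',O,O2,np.degrees(yaw))
for n,x,y,z in(('rim',272,550,.111),('sleevefront',272,525,.114),('axis s',271.5,420,.097),('axis t',272,300,.097)):
    p=P(x,y,z);d=p-O;print(n,p,'br',[round(float(k)*1000,1) for k in(d@X,d@Y)])
for y in (360,400,440,480): print('depth sleeve',np.median([P(x,y) for x in range(262,283,3)],0).round(4))
for y in (70,80,90): print('platetop',np.median([P(x,y) for x in range(150,400,20)],0).round(4))
print('brasstube',[P(272,y).round(4).tolist() for y in (250,280)])
print('bench',P(60,400),P(520,300))
# gauge
for n,u,v in(('brass',208,104),('steel',413,72),('tin',506,238)): print(n,px(f,u,v).round(4))
for n in('scene','side'):
    pass
E
```

```text
plate [ 0.66475516 -0.14721984  0.118     ] [ 0.64096031 -0.21064085  0.118     ] 0.06773787506937011
yaw plate -20.56552881606325
foot [ 0.63990495 -0.12513183  0.012     ] [ 0.609011   -0.21136683  0.012     ] 0.09160191360423776
yaw foot -19.710216787409436
O [ 0.65285774 -0.17893035  0.        ] [ 0.65262398 -0.17857774  0.        ] -20.137872801736336
rim [ 0.57885063 -0.15024322  0.111     ] br [-79.4, 1.5]
sleevefront [ 0.5843747  -0.15285812  0.114     ] br [-73.3, 0.9]
axis s [ 0.59907951 -0.1557525   0.097     ] br [-58.5, 3.2]
axis t [ 0.62056395 -0.16413556  0.097     ] br [-35.4, 2.8]
depth sleeve [ 0.6132 -0.1639  0.1146]
depth sleeve [ 0.6059 -0.1606  0.112 ]
depth sleeve [ 0.5988 -0.158   0.1115]
depth sleeve [ 0.5922 -0.1555  0.1128]
platetop [ 0.6588 -0.1817  0.1175]
platetop [ 0.6573 -0.1812  0.1172]
platetop [ 0.6559 -0.1806  0.1178]
brasstube [[0.6304, -0.1697, 0.1084], [0.6253, -0.1675, 0.1069]]
bench [ 0.59936951 -0.08023579 -0.00199405] [ 0.58656945 -0.20313363 -0.00145708]
brass [ 0.6835 -0.1005  0.0327]
steel [ 0.6478 -0.2984  0.0559]
tin [ 0.4273 -0.3741  0.0201]
```

```bash
python3 - <<'E'
from h import *
go([.600,-.1575,.072],-20.14)
E
```

```text
cm [ 1.15 -3.51 13.98] heading -18.52 yaw rad 0.0282
```

>>> servo_tool:
  steps:
    - {"linear": [0.6,-1.8,2],"yaw": 0.028,"jaw": 8.5}
    - {"linear": [1.15,-3.5,4],"yaw": 0.028,"jaw": 8.5}
    - {"linear": [1.15,-3.5,6],"yaw": 0.028,"jaw": 8.5}
    - {"linear": [1.15,-3.5,8],"yaw": 0.028,"jaw": 8.5}
    - {"linear": [1.15,-3.5,8],"yaw": 0.028,"jaw": 8.5}
    - {"linear": [1.15,-3.5,8],"yaw": 0.028,"jaw": 8.5}

```text
t: 2.05
position: [0.5931, -0.1803, 0.1324]
tool_rot: [-0.017, 0.988, -0.155, 0.002]
wrist_force: [0.6, 0.4, 0.7]
opening: 0.997
grasp_force: 0.0
```

```bash
python3 - <<'E'
from h import *
s=r.read_state(); print(s['q'].round(3),s['tool_rot']);print(go([.600,-.1575,.072],-20.14).round(4))
E
```

```text
[-0.312  0.445  0.039  1.165  0.034  3.141] [-0.01687547  0.9877896  -0.15486376  0.00203458]
cm [-0.03 -2.18  6.12] heading -17.82 yaw rad 0.0405
[[ 0.952  -0.3059  0.0092]
 [-0.306  -0.9515  0.0327]
 [-0.0012 -0.034  -0.9994]]
```

The tool pose is at the joint 6 limit (3.14), so I'll use the half-turned grasp (heading 160°).

>>> servo_tool:
  steps:
    - {"linear": [0,0,-4],"yaw": -0.1,"jaw": 8.5}
    - {"linear": [0,0,-7],"yaw": -0.24,"jaw": 8.5}
    - {"linear": [0,0,-7],"yaw": -0.38,"jaw": 8.5}
    - {"linear": [0,0,-7],"yaw": -0.52,"jaw": 8.5}
    - {"linear": [0,0,-7],"yaw": -0.66,"jaw": 8.5}
    - {"linear": [0,0,-7],"yaw": -0.8,"jaw": 8.5}
    - {"linear": [0,0,-7],"yaw": -0.94,"jaw": 8.5}
    - {"linear": [0,0,-7],"yaw": -1.08,"jaw": 8.5}
    - {"linear": [0,0,-7],"yaw": -1.22,"jaw": 8.5}
    - {"linear": [0,0,-7],"yaw": -1.36,"jaw": 8.5}

```text
t: 3.05
position: [0.5933, -0.1825, 0.2037]
tool_rot: [-0.011, 0.864, 0.503, 0.013]
wrist_force: [0.3, -0.3, -0.0]
opening: 0.994
grasp_force: 0.0
```

>>> servo_tool:
  steps:
    - {"linear": [0,0,0],"yaw": -0.14,"jaw": 8.5}
    - {"linear": [0,0,0],"yaw": -0.28,"jaw": 8.5}
    - {"linear": [0,0,0],"yaw": -0.42,"jaw": 8.5}
    - {"linear": [0,0,0],"yaw": -0.56,"jaw": 8.5}
    - {"linear": [0,0,0],"yaw": -0.7,"jaw": 8.5}
    - {"linear": [0,0,0],"yaw": -0.84,"jaw": 8.5}
    - {"linear": [0,0,0],"yaw": -0.98,"jaw": 8.5}
    - {"linear": [0,0,0],"yaw": -1.12,"jaw": 8.5}
    - {"linear": [0,0,0],"yaw": -1.26,"jaw": 8.5}
    - {"linear": [0,0,0],"yaw": -1.4,"jaw": 8.5}

```text
t: 4.05
position: [0.5933, -0.1825, 0.2037]
tool_rot: [0.0, 0.336, 0.942, 0.017]
wrist_force: [1.0, -0.1, 1.1]
opening: 0.997
grasp_force: 0.0
```

```bash
python3 - <<'E'
from h import *
s=r.read_state(); print(s['q'].round(3),s['position'],s['tool_rot']);print(go([.600,-.1575,.072],159.86).round(4))
E
```

```text
[-0.315  0.412  0.171  1.328  0.034  0.371] [ 0.59325093 -0.18250851  0.20369197] [1.39331830e-04 3.36375630e-01 9.41574263e-01 1.70095034e-02]
cm [ 0.91  1.94 13.25] heading 140.69 yaw rad -0.3345
[[-0.7737  0.6334  0.0117]
 [ 0.6335  0.7731  0.0319]
 [ 0.0112  0.0321 -0.9994]]
```

>>> servo_tool:
  steps:
    - {"linear": [0.9,1.9,0],"yaw": -0.14,"jaw": 8.5}
    - {"linear": [0.9,1.9,3],"yaw": -0.28,"jaw": 8.5}
    - {"linear": [0.91,1.94,6],"yaw": -0.334,"jaw": 8.5}
    - {"linear": [0.91,1.94,8],"yaw": -0.334,"jaw": 8.5}
    - {"linear": [0.91,1.94,8],"yaw": -0.334,"jaw": 8.5}
    - {"linear": [0.91,1.94,8],"yaw": -0.334,"jaw": 8.5}

```text
t: 4.65
position: [0.5996, -0.159, 0.1242]
tool_rot: [0.002, 0.178, 0.984, 0.017]
wrist_force: [-1.5, 0.8, -0.2]
opening: 0.999
grasp_force: 0.0
```

```bash
python3 - <<'E'
from h import *
s=r.read_state(); print(s['q'].round(3),s['position'],s['tool_rot']);print(go([.600,-.1575,.072],159.86).round(4))
im,d=cap('wrist'); cv2.imwrite('pics/w2.png',im)
E
```

```text
[-0.276  0.449  0.022  1.143  0.034  0.082] [ 0.59959749 -0.15903461  0.12415981] [0.00246611 0.17798287 0.98388618 0.01685223]
cm [ 0.01 -0.02  5.22] heading 159.49 yaw rad -0.0064
[[-0.9366  0.3501  0.0109]
 [ 0.3503  0.9361  0.0323]
 [ 0.0011  0.034  -0.9994]]
```

View pics/w2.png

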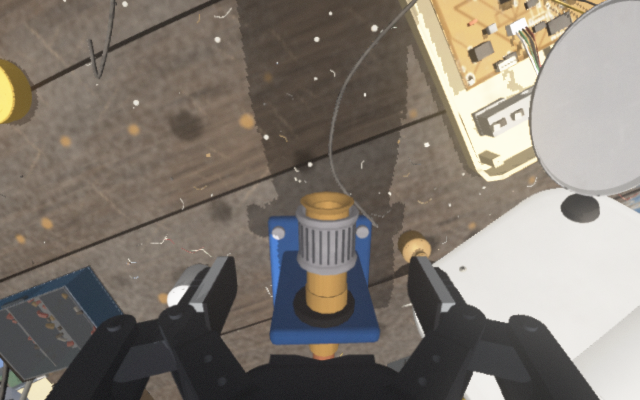

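The sleeve (328,235) sits between the fingertips and the way down is clear. I'll descend and close.

>>> servo_tool:
  steps:
    - {"linear": [0,0,2.6],"yaw": -0.006,"jaw": 8.5}
    - {"linear": [0,0,5.2],"yaw": -0.006,"jaw": 8.5}
    - {"linear": [0,0,5.2],"yaw": -0.006,"jaw": 6}
    - {"linear": [0,0,5.2],"yaw": -0.006,"jaw": 4.5}
    - {"linear": [0,0,5.2],"yaw": -0.006,"jaw": 2.5}
    - {"linear": [0,0,5.2],"yaw": -0.006,"jaw": 2.5}
    - {"linear": [0,0,5.2],"yaw": -0.006,"jaw": 2.5}
    - {"linear": [0,0,5.2],"yaw": -0.006,"jaw": 2.5}
    - {"linear": [0,0,5.2],"yaw": -0.006,"jaw": 2.5}

```text
t: 5.6
position: [0.6007, -0.1568, 0.0719]
tool_rot: [0.003, 0.175, 0.984, 0.017]
wrist_force: [1.1, 3.1, 5.6]
opening: 0.372
grasp_force: 59.3
```

>>> servo_tool:
  steps:
    - {"linear": [-0.2,0,0],"yaw": 0,"jaw": 2.5}
    - {"linear": [-0.4,0,0],"yaw": 0,"jaw": 2.5}
    - {"linear": [-0.6,0,0],"yaw": 0,"jaw": 2.5}
    - {"linear": [-0.8,0,0],"yaw": 0,"jaw": 2.5}
    - {"linear": [-0.95,0,0],"yaw": 0,"jaw": 2.5}
    - {"linear": [-1.05,0,0],"yaw": 0,"jaw": 2.5}
    - {"linear": [-1.05,0,0],"yaw": 0,"jaw": 2.5}
    - {"linear": [-1.05,0,0],"yaw": 0,"jaw": 2.5}

```text
t: 6.4
position: [0.6092, -0.1598, 0.0712]
tool_rot: [0.002, 0.175, 0.984, 0.017]
wrist_force: [-2.2, 5.1, 4.8]
opening: 0.376
grasp_force: 59.3
```

```bash
python3 - <<'E'
from h import *
s=r.read_state(); X=np.array([np.cos(np.radians(-20.14)),np.sin(np.radians(-20.14)),0]); d=s['position']-np.array([.6007,-.1568,.0719])
print(d@X*1000,s['wrist_force'],s['wrist_force']@X,s['opening'],s['grasp_force'])
E
```

```text
8.999572088259544 [-2.22042133  5.11089389  4.81646048] -3.844410243276619 0.3760453101437629 59.285239171267676
```

>>> servo_tool:
  steps:
    - {"linear": [-0.08,0,0],"yaw": 0,"jaw": 2.5}
    - {"linear": [-0.16,0,0],"yaw": 0,"jaw": 2.5}
    - {"linear": [-0.16,0,0],"yaw": 0,"jaw": 2.5}
    - {"linear": [-0.16,0,0],"yaw": 0,"jaw": 2.5}
    - {"linear": [-0.16,0,0],"yaw": 0,"jaw": 2.5}

```text
t: 6.9
position: [0.6106, -0.1603, 0.0712]
tool_rot: [0.001, 0.175, 0.984, 0.018]
wrist_force: [-3.0, 6.1, 5.0]
opening: 0.373
grasp_force: 59.3
```

>>> servo_tool:
  steps:
    - {"linear": [-0.06,0,0],"yaw": 0,"jaw": 2.5}
    - {"linear": [-0.06,0,0],"yaw": 0,"jaw": 2.5}
    - {"linear": [0.1,0,0],"yaw": 0,"jaw": 2.5}
    - {"linear": [0.3,0,0],"yaw": 0,"jaw": 2.5}
    - {"linear": [0.3,0,0],"yaw": 0,"jaw": 2.5}

```text
t: 7.4
position: [0.6079, -0.1593, 0.0713]
tool_rot: [0.002, 0.175, 0.984, 0.017]
wrist_force: [-1.9, 5.0, 3.4]
opening: 0.368
grasp_force: 59.2
```

>>> servo_tool:
  steps:
    - {"linear": [0,0,0],"yaw": 0,"jaw": 8.5}
    - {"linear": [0,0,0],"yaw": 0,"jaw": 8.5}
    - {"linear": [0,0,0],"yaw": 0,"jaw": 8.5}
    - {"linear": [0,0,0],"yaw": 0,"jaw": 8.5}
    - {"linear": [0,0,-3],"yaw": 0,"jaw": 8.5}
    - {"linear": [0,0,-6],"yaw": 0,"jaw": 8.5}
    - {"linear": [0,0,-9],"yaw": 0,"jaw": 8.5}
    - {"linear": [0,0,-12],"yaw": 0,"jaw": 8.5}
    - {"linear": [0,0,-12],"yaw": 0,"jaw": 8.5}

```text
t: 8.3
position: [0.609, -0.1648, 0.1949]
tool_rot: [0.005, 0.175, 0.984, 0.017]
wrist_force: [0.6, -0.1, -0.2]
opening: 0.996
grasp_force: 0.0
```

```bash
python3 - <<'E'
from h import *
s=r.read_state(); print(s['position'],s['opening'],s['wrist_force'])
im,d=cap('wrist')
a=cv2.resize(im[160:360,230:430],None,fx=3,fy=3,interpolation=cv2.INTER_CUBIC)
cv2.imwrite('pics/w3.png',a[:600,:]); 
E
```

```text
[ 0.60897525 -0.16477841  0.19486474] 0.9963558759233537 [ 0.57071676 -0.08948235 -0.19060645]
```

View pics/w3.png

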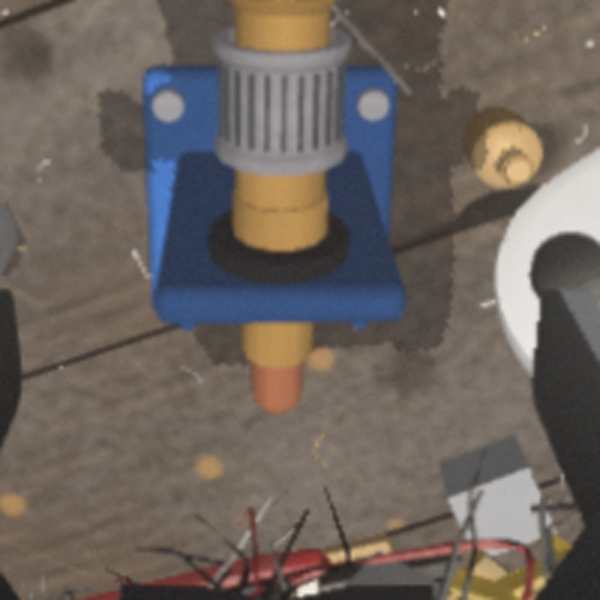

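The brass in front of the sleeve is now clearly longer, so the sleeve appears latched. I'll check numerically and plan the move to the gauge.

```bash
python3 - <<'E'
from h import *
f=load('wrist'); O=np.array([.6528,-.1788,0]);yaw=np.radians(-20.14);X=np.array([np.cos(yaw),np.sin(yaw),0]);Y=np.array([-X[1],X[0],0])
P=lambda x,y,z:((lambda p:[round(float(k)*1000,1) for k in((p-O)@X,(p-O)@Y)])(px(f,230+x/3-.33,160+y/3-.33,z)))
print('rear flange edge',P(283,172,.114),'front flange edge',P(283,32,.114),'plate front top',P(280,288,.118))
R=go([.465,.290,.2],175)
E
```

```text
rear flange edge [-34.8, 1.5] front flange edge [-72.7, 1.5] plate front top [-2.3, 0.6]
cm [29.09 37.75  0.5 ] heading 159.86 yaw rad -0.2643
```

>>> servo_tool:
  steps:
    - {"linear": [2.5,3.2,0],"yaw": -0.03,"jaw": 8.5}
    - {"linear": [5.6,7.3,0],"yaw": -0.06,"jaw": 8.5}
    - {"linear": [8.7,11.3,0],"yaw": -0.09,"jaw": 8.5}
    - {"linear": [11.7,15.2,0],"yaw": -0.12,"jaw": 8.5}
    - {"linear": [14.7,19.1,0],"yaw": -0.15,"jaw": 8.5}
    - {"linear": [17.7,23.0,0],"yaw": -0.18,"jaw": 8.5}
    - {"linear": [20.7,26.9,0],"yaw": -0.21,"jaw": 8.5}
    - {"linear": [23.7,30.8,0],"yaw": -0.24,"jaw": 8.5}
    - {"linear": [26.7,34.7,0.2],"yaw": -0.26,"jaw": 8.5}
    - {"linear": [29.1,37.7,0.5],"yaw": -0.26,"jaw": 8.5}

```text
t: 9.35
position: [0.4622, 0.2922, 0.198]
tool_rot: [0.004, 0.045, 0.999, 0.016]
wrist_force: [0.9, -0.2, 1.2]
opening: 0.998
grasp_force: 0.0
```

>>> servo_tool:
  steps:
    - {"linear": [0,0,0],"yaw": 0,"jaw": 8.5}
    - {"linear": [0,0,0],"yaw": 0,"jaw": 8.5}
    - {"linear": [0,0,0],"yaw": 0,"jaw": 8.5}

```text
t: 9.65
position: [0.4635, 0.2893, 0.1983]
tool_rot: [0.003, 0.046, 0.999, 0.016]
wrist_force: [-0.7, -0.2, 0.5]
opening: 0.995
grasp_force: 0.0
```

```bash
python3 - <<'E'
from h import *
go([.465,.290,.2],175)
im,d=cap('wrist'); f=load('wrist')
p=np.array([.465,.29,.02]); c=f['R']@p+f['t']; fx,fy,cx,cy,k1=f['K']; u,v=c[0]/c[2]*fx+cx,c[1]/c[2]*fy+cy; print(u,v)
u0=int(np.clip(u-80,0,480));v0=int(np.clip(v-75,0,250));print(u0,v0)
cv2.imwrite('pics/w4.png',cv2.resize(im[v0:v0+150,u0:u0+160],None,fx=4,fy=4,interpolation=cv2.INTER_CUBIC))
E
```

```text
cm [-0.15  0.09 -0.17] heading 174.74 yaw rad -0.0046
318.2941612752695 173.05538855813325
238 98
```

View pics/w4.png

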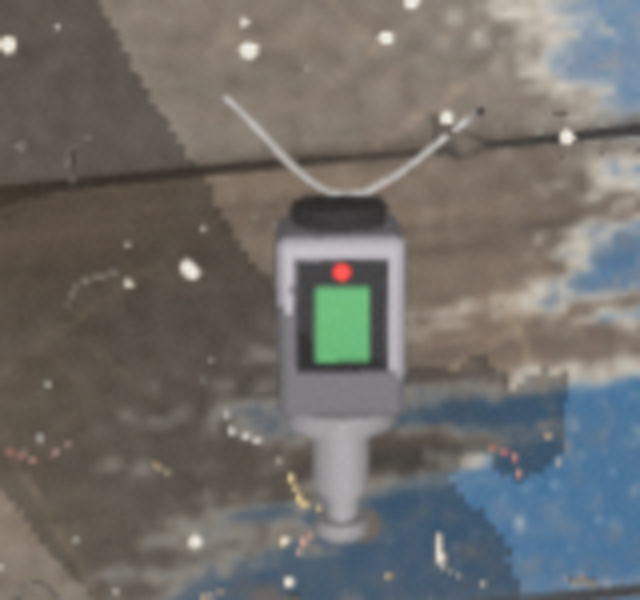

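```bash
python3 - <<'E'
from h import *
f=load('wrist')
P=lambda x,y,z:px(f,238+x/4-.4,98+y/4-.4,z)
T=[P(278,236,.034),P(406,236,.034),P(400,415,.034),P(285,415,.034)]
for i in range(4): print(T[i].round(4),np.linalg.norm(T[i]-T[(i+1)%4]).round(4))
c=np.mean(T,0); n=P(342,542,.025); a=P(342,420,.025); b=P(341,215,.017)
print('c',c,'nose',n,'len',np.linalg.norm((n-c)[:2]),'yaw',np.degrees(np.arctan2(*(n-c)[[1,0]])),'tail',b)
e=(T[3]+T[2]-T[0]-T[1]);print(np.degrees(np.arctan2(e[1],e[0])))
yaw=np.arctan2(*(n-c)[[1,0]]);X=np.array([np.cos(yaw),np.sin(yaw),0]);g=n-.0665*X;print('origin from nose',g)
go([*((g+c)/2)[:2],.004],np.degrees(yaw)+180)
E
```

```text
[0.4429 0.2804 0.034 ] 0.0325
[0.4461 0.3127 0.034 ] 0.0484
[0.4943 0.3076 0.034 ] 0.0306
[0.4911 0.2771 0.034 ] 0.0483
c [0.46862941 0.29446027 0.034     ] nose [0.53446364 0.2887195  0.025     ] len 0.06608405338347068 yaw -4.983603293349105 tail [0.44253291 0.29708632 0.017     ]
-5.032732133600365
origin from nose [0.46821503 0.2944964  0.025     ]
cm [-0.3  -0.05 19.46] heading 174.69 yaw rad -0.0057
```

>>> servo_tool:
  steps:
    - {"linear": [-0.3,-0.05,4],"yaw": -0.006,"jaw": 8.5}
    - {"linear": [-0.3,-0.05,8.5],"yaw": -0.006,"jaw": 8.5}
    - {"linear": [-0.3,-0.05,13],"yaw": -0.006,"jaw": 8.5}
    - {"linear": [-0.3,-0.05,17],"yaw": -0.006,"jaw": 8.5}
    - {"linear": [-0.3,-0.05,18.5],"yaw": -0.006,"jaw": 8.5}
    - {"linear": [-0.3,-0.05,19.4],"yaw": -0.006,"jaw": 8.5}
    - {"linear": [-0.3,-0.05,19.4],"yaw": -0.006,"jaw": 8.5}

```text
t: 10.4
position: [0.4684, 0.2946, 0.0043]
tool_rot: [0.003, 0.043, 0.999, 0.016]
wrist_force: [0.3, 0.5, 0.4]
opening: 0.992
grasp_force: 0.0
```

```bash
python3 - <<'E'
from h import *
s=r.read_state();print(s['position'],s['wrist_force']);go([.4684,.2945,.003],175)
E
```

```text
[0.46836511 0.29458236 0.00432843] [0.33043935 0.50485099 0.35826364]
cm [-0.   -0.01  0.13] heading 175.02 yaw rad 0.0003
```

>>> servo_tool:
  steps:
    - {"linear": [0,0,0.1],"yaw": 0,"jaw": 6}
    - {"linear": [0,0,0.1],"yaw": 0,"jaw": 4.5}
    - {"linear": [0,0,0.1],"yaw": 0,"jaw": 3.8}
    - {"linear": [0,0,0.1],"yaw": 0,"jaw": 2.5}
    - {"linear": [0,0,0.1],"yaw": 0,"jaw": 2.5}
    - {"linear": [0,0,0.1],"yaw": 0,"jaw": 2.5}
    - {"linear": [0,0,0.1],"yaw": 0,"jaw": 2.5}
    - {"linear": [0,0,0.1],"yaw": 0,"jaw": 2.5}

```text
t: 11.2
position: [0.4689, 0.296, 0.0054]
tool_rot: [0.005, 0.043, 0.999, 0.017]
wrist_force: [-1.1, -1.4, 9.2]
opening: 0.39
grasp_force: 59.7
```

>>> servo_tool:
  steps:
    - {"linear": [0,0,-1],"yaw": 0,"jaw": 2.5}
    - {"linear": [0,0,-4],"yaw": 0,"jaw": 2.5}
    - {"linear": [0,0,-8],"yaw": 0,"jaw": 2.5}
    - {"linear": [0,0,-12],"yaw": 0,"jaw": 2.5}
    - {"linear": [0,0,-14],"yaw": 0,"jaw": 2.5}
    - {"linear": [0,0,-14],"yaw": 0,"jaw": 2.5}

```text
t: 11.8
position: [0.4685, 0.292, 0.1478]
tool_rot: [0.006, 0.043, 0.999, 0.018]
wrist_force: [-0.2, 0.3, -2.0]
opening: 0.384
grasp_force: 60.4
```

```bash
python3 - <<'E'
from h import *
s=r.read_state();print(s['position'],s['wrist_force'],s['opening'],s['grasp_force']);print(go([.4931,-.1181,.143],159.86))
E
```

```text
[0.46852432 0.29204847 0.14778302] [-0.15359063  0.32459612 -2.00852734] 0.3839025897602572 60.36356806755066
cm [ -5.94 -40.65  -0.96] heading 175.11 yaw rad 0.2661
[[-0.99628775  0.08484852  0.01454111]
 [ 0.08532375  0.99570388  0.03596736]
 [-0.01142686  0.03707454 -0.99924717]]
```

>>> servo_tool:
  steps:
    - {"linear": [-0.5,-2.5,0],"yaw": 0.03,"jaw": 2.5}
    - {"linear": [-1.1,-7,-0.1],"yaw": 0.06,"jaw": 2.5}
    - {"linear": [-1.7,-11.5,-0.2],"yaw": 0.09,"jaw": 2.5}
    - {"linear": [-2.4,-16,-0.3],"yaw": 0.12,"jaw": 2.5}
    - {"linear": [-3,-20.5,-0.4],"yaw": 0.15,"jaw": 2.5}
    - {"linear": [-3.7,-25,-0.5],"yaw": 0.18,"jaw": 2.5}
    - {"linear": [-4.4,-29.5,-0.7],"yaw": 0.21,"jaw": 2.5}
    - {"linear": [-5,-34,-0.8],"yaw": 0.24,"jaw": 2.5}
    - {"linear": [-5.6,-38,-0.9],"yaw": 0.266,"jaw": 2.5}
    - {"linear": [-5.9,-40.6,-1.0],"yaw": 0.266,"jaw": 2.5}

```text
t: 12.8
position: [0.4904, -0.121, 0.1396]
tool_rot: [0.001, 0.176, 0.984, 0.017]
wrist_force: [0.4, 1.4, -2.4]
opening: 0.39
grasp_force: 60.2
```

>>> servo_tool:
  steps:
    - {"linear": [0,0,0],"yaw": 0,"jaw": 2.5}
    - {"linear": [0,0,0],"yaw": 0,"jaw": 2.5}
    - {"linear": [0,0,0],"yaw": 0,"jaw": 2.5}

```text
t: 13.1
position: [0.4906, -0.1177, 0.1402]
tool_rot: [0.001, 0.174, 0.985, 0.017]
wrist_force: [-0.2, -0.3, -1.4]
opening: 0.382
grasp_force: 60.2
```

```bash
python3 - <<'E'
from h import *
s=r.read_state();print(s['position'],s['wrist_force'],s['opening']);print(go([.4931,-.1181,.0834],159.86))
E
```

```text
[ 0.49062669 -0.11771355  0.1401531 ] [-0.15668022 -0.26770779 -1.40834409] 0.38238407584069917
cm [-0.27 -0.14  5.67] heading 159.91 yaw rad 0.0008
[[-0.93913846  0.34344524  0.00801949]
 [ 0.34351637  0.93855397  0.03336091]
 [ 0.00393092  0.03408534 -0.9994112 ]]
```

>>> servo_tool:
  steps:
    - {"linear": [-0.27,-0.14,2],"yaw": 0,"jaw": 2.5}
    - {"linear": [-0.27,-0.14,4],"yaw": 0,"jaw": 2.5}
    - {"linear": [-0.27,-0.14,5.65],"yaw": 0,"jaw": 2.5}
    - {"linear": [-0.27,-0.14,5.65],"yaw": 0,"jaw": 2.5}
    - {"linear": [-0.27,-0.14,5.65],"yaw": 0,"jaw": 2.5}

```text
t: 13.6
position: [0.4936, -0.118, 0.0845]
tool_rot: [0.001, 0.174, 0.985, 0.017]
wrist_force: [-0.7, 0.1, -2.4]
opening: 0.391
grasp_force: 60.2
```

```bash
python3 - <<'E'
from h import *
s=r.read_state();print(s['position'],s['wrist_force'],s['opening']);go([.4931,-.1181,.0834],159.86)
a,_=cap('side'); b,_=cap('scene')
a=cv2.resize(a[180:260,290:400],None,fx=5,fy=5,interpolation=cv2.INTER_CUBIC)[:,:]
b=cv2.resize(b[150:220,290:400],None,fx=5,fy=5,interpolation=cv2.INTER_CUBIC)
cv2.imwrite('pics/s2.png',np.vstack([a[:300],b[:300]]))
E
```

```text
[ 0.49364417 -0.11801729  0.08445409] [-0.68114319  0.14394389 -2.40922188] 0.39051261562252043
cm [ 0.05 -0.03  0.1 ] heading 159.96 yaw rad 0.0017
```

View pics/s2.png

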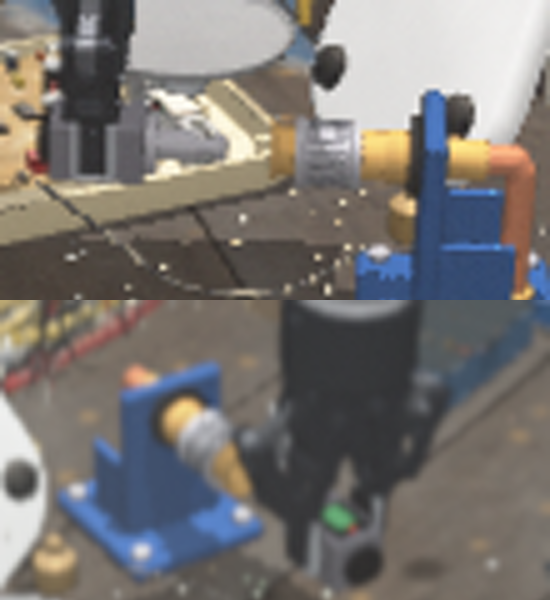

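Side view: the nose (227,147) lies on the coupler axis line through the mouth (273,150), about 20 mm short of it. Alignment is good, so I'll approach.

>>> servo_tool:
  steps:
    - {"linear": [-0.4,0,0],"yaw": 0,"jaw": 2.5}
    - {"linear": [-0.8,0,0],"yaw": 0,"jaw": 2.5}
    - {"linear": [-1.2,0,0],"yaw": 0,"jaw": 2.5}
    - {"linear": [-1.6,0,0],"yaw": 0,"jaw": 2.5}
    - {"linear": [-2.0,0,0],"yaw": 0,"jaw": 2.5}
    - {"linear": [-2.3,0,0],"yaw": 0,"jaw": 2.5}
    - {"linear": [-2.6,0,0],"yaw": 0,"jaw": 2.5}
    - {"linear": [-2.9,0,0],"yaw": 0,"jaw": 2.5}

```text
t: 14.5
position: [0.5208, -0.1287, 0.084]
tool_rot: [0.001, 0.175, 0.984, 0.017]
wrist_force: [1.4, 1.4, -3.4]
opening: 0.388
grasp_force: 60.2
```

```bash
cat >> h.py <<'E'
def br():
    s=r.read_state();O=np.array([.6528,-.1788,0]);y=np.radians(-20.14);X=np.array([np.cos(y),np.sin(y),0]);Y=np.array([-X[1],X[0],0]);Z=np.array([0,0,1.])
    d=s['position']-O;w=s['wrist_force'];print('t',round(s['t'],2),'TCP br mm',[round(float(d@k)*1000,1) for k in(X,Y,Z)],'nose depth',round(float(d@X)*1000+65.9+80,1),'F',[round(float(w@k),1) for k in(X,Y,Z)],'open',s['opening'].round(3),'torque',s['wrist_torque'].round(2))
E
python3 -c "
from h import *
br()"
```

```text
Traceback (most recent call last):
  File "h.py", line 23, in br
    d=s['position']-O;w=s['wrist_force'];print('t',round(s['t'],2),'TCP br mm',[round(float(d@k)*1000,1) for k in(X,Y,Z)],'nose depth',round(float(d@X)*1000+65.9+80,1),'F',[round(float(w@k),1) for k in(X,Y,Z)],'open',s['opening'].round(3),'torque',s['wrist_torque'].round(2))
                                                                                                                                                                                                                         ^^^^^^^^^^^^^^^^^^
AttributeError: 'float' object has no attribute 'round'
```

>>> servo_tool:
  steps:
    - {"linear": [-0.2,0,0],"yaw": 0,"jaw": 2.5}
    - {"linear": [-0.4,0,0],"yaw": 0,"jaw": 2.5}
    - {"linear": [-0.6,0,0],"yaw": 0,"jaw": 2.5}
    - {"linear": [-0.8,0,0],"yaw": 0,"jaw": 2.5}
    - {"linear": [-1.0,0,0],"yaw": 0,"jaw": 2.5}
    - {"linear": [-1.0,0,0],"yaw": 0,"jaw": 2.5}

```text
t: 15.1
position: [0.5307, -0.1324, 0.0842]
tool_rot: [0.002, 0.175, 0.984, 0.017]
wrist_force: [2.1, 0.8, -3.5]
opening: 0.385
grasp_force: 60.2
```

```bash
sed -i "s/s\['opening'\].round(3)/round(s['opening'],3)/" h.py; python3 -c "
from h import *
br()"
```

```text
t 15.1 TCP br mm [-130.6, 1.6, 84.2] nose depth 15.3 F [1.7, 1.5, -3.5] open 0.385 torque [ 0.55 -0.16  0.12]
```

>>> servo_tool:
  steps:
    - {"linear": [-0.2,0,0],"yaw": 0,"jaw": 2.5}
    - {"linear": [-0.4,0,0],"yaw": 0,"jaw": 2.5}
    - {"linear": [-0.6,0,0],"yaw": 0,"jaw": 2.5}
    - {"linear": [-0.8,0,0],"yaw": 0,"jaw": 2.5}
    - {"linear": [-1.0,0,0],"yaw": 0,"jaw": 2.5}
    - {"linear": [-1.0,0,0],"yaw": 0,"jaw": 2.5}

```text
t: 15.7
position: [0.5385, -0.1353, 0.0837]
tool_rot: [0.0, 0.175, 0.984, 0.017]
wrist_force: [-3.4, 4.7, -2.7]
opening: 0.387
grasp_force: 60.3
```

```bash
python3 -c "
from h import *
br()"
```

```text
t 15.7 TCP br mm [-122.3, 1.5, 83.7] nose depth 23.6 F [-4.8, 3.2, -2.7] open 0.387 torque [0.86 0.82 0.23]
```

>>> servo_tool:
  steps:
    - {"linear": [-0.2,0.04,0],"yaw": 0,"jaw": 2.5}
    - {"linear": [-0.4,0.08,0],"yaw": 0,"jaw": 2.5}
    - {"linear": [-0.6,0.08,0],"yaw": 0,"jaw": 2.5}
    - {"linear": [-0.7,0.08,0],"yaw": 0,"jaw": 2.5}
    - {"linear": [-0.7,0.08,0],"yaw": 0,"jaw": 2.5}

```text
t: 16.2
position: [0.5445, -0.137, 0.0835]
tool_rot: [-0.0, 0.175, 0.984, 0.017]
wrist_force: [-6.6, 4.4, -2.3]
opening: 0.39
grasp_force: 60.3
```

```bash
python3 -c "
from h import *
br()"
```

```text
t 16.2 TCP br mm [-116.1, 2.0, 83.5] nose depth 29.8 F [-7.7, 1.9, -2.3] open 0.39 torque [0.78 1.33 0.13]
```

>>> servo_tool:
  steps:
    - {"linear": [-0.1,0,0],"yaw": 0,"jaw": 2.5}
    - {"linear": [-0.15,0,0],"yaw": 0,"jaw": 2.5}
    - {"linear": [-0.15,0,0],"yaw": 0,"jaw": 2.5}

```text
t: 16.5
position: [0.5456, -0.1374, 0.0834]
tool_rot: [-0.001, 0.175, 0.984, 0.017]
wrist_force: [-6.9, 4.1, -2.7]
opening: 0.39
grasp_force: 60.3
```

```bash
python3 -c "
from h import *
br()"
```

```text
t 16.5 TCP br mm [-114.9, 2.0, 83.4] nose depth 31.0 F [-7.9, 1.5, -2.7] open 0.39 torque [0.87 1.47 0.14]
```

>>> servo_tool:
  steps:
    - {"linear": [-0.07,0,0],"yaw": 0,"jaw": 2.5}
    - {"linear": [-0.12,0,0],"yaw": 0,"jaw": 2.5}
    - {"linear": [-0.12,0,0],"yaw": 0,"jaw": 2.5}

```text
t: 16.8
position: [0.5471, -0.138, 0.0835]
tool_rot: [-0.0, 0.175, 0.984, 0.017]
wrist_force: [-6.3, 4.0, -2.8]
opening: 0.386
grasp_force: 60.3
```

```bash
python3 -c "
from h import *
br()"
```

```text
t 16.8 TCP br mm [-113.3, 1.9, 83.5] nose depth 32.6 F [-7.3, 1.6, -2.8] open 0.386 torque [0.74 1.27 0.12]
```

>>> servo_tool:
  steps:
    - {"linear": [-0.05,0,0],"yaw": 0,"jaw": 2.5}
    - {"linear": [-0.1,0,0],"yaw": 0,"jaw": 2.5}
    - {"linear": [-0.1,0,0],"yaw": 0,"jaw": 2.5}

```text
t: 17.1
position: [0.5479, -0.1383, 0.0835]
tool_rot: [-0.0, 0.175, 0.984, 0.017]
wrist_force: [-6.7, 4.2, -2.5]
opening: 0.383
grasp_force: 60.3
```

```bash
python3 -c "
from h import *
br()"
```

```text
t 17.1 TCP br mm [-112.5, 1.9, 83.5] nose depth 33.4 F [-7.8, 1.7, -2.5] open 0.383 torque [0.77 1.37 0.06]
```

>>> servo_tool:
  steps:
    - {"linear": [-0.05,0,0],"yaw": 0,"jaw": 2.5}
    - {"linear": [-0.08,0,0],"yaw": 0,"jaw": 2.5}
    - {"linear": [-0.08,0,0],"yaw": 0,"jaw": 2.5}

```text
t: 17.4
position: [0.5483, -0.1384, 0.0834]
tool_rot: [-0.001, 0.175, 0.984, 0.017]
wrist_force: [-8.1, 4.2, -2.2]
opening: 0.388
grasp_force: 60.3
```

```bash
python3 -c "
from h import *
br()
F=load('side');o=F['im'];a,_=cap('side')
b=np.vstack([cv2.resize(k[195:245,300:400],None,fx=6,fy=6,interpolation=cv2.INTER_CUBIC) for k in (o,a)]);cv2.imwrite('pics/s3.png',b)"
```

```text
t 17.4 TCP br mm [-112.0, 1.9, 83.4] nose depth 33.9 F [-9.0, 1.1, -2.2] open 0.388 torque [0.84 1.47 0.13]
```

View pics/s3.png

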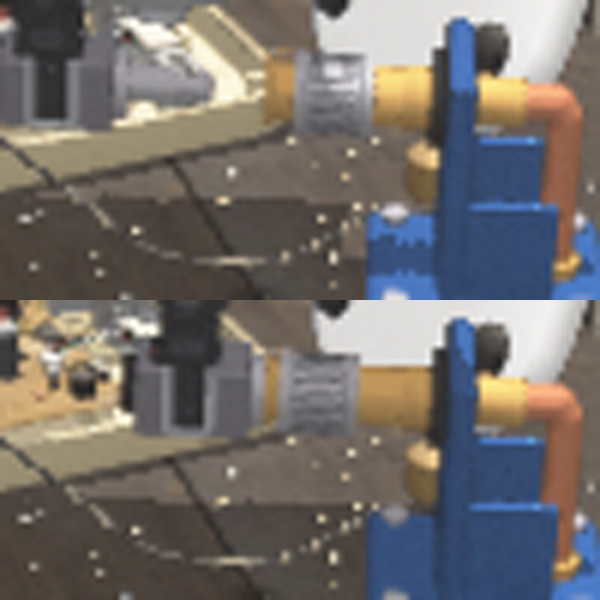

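The sleeve's front edge moved from x=295 to 278 (about 6.5 mm), so it has snapped forward and locked. I'll ease off the push and release.

>>> servo_tool:
  steps:
    - {"linear": [0.1,0,0],"yaw": 0,"jaw": 2.5}
    - {"linear": [0.18,0,0],"yaw": 0,"jaw": 2.5}
    - {"linear": [0.18,0,0],"yaw": 0,"jaw": 2.5}
    - {"linear": [0.18,0,0],"yaw": 0,"jaw": 2.5}

```text
t: 17.85
position: [0.5471, -0.1379, 0.0835]
tool_rot: [-0.0, 0.175, 0.984, 0.017]
wrist_force: [-6.5, 4.4, -2.3]
opening: 0.388
grasp_force: 60.3
```

```bash
python3 -c "
from h import *
br()"
```

```text
t 17.85 TCP br mm [-113.3, 2.0, 83.5] nose depth 32.6 F [-7.6, 1.9, -2.3] open 0.388 torque [0.81 1.22 0.1 ]
```

>>> servo_tool:
  steps:
    - {"linear": [0.08,0,0],"yaw": 0,"jaw": 2.5}
    - {"linear": [0.15,0,0],"yaw": 0,"jaw": 2.5}
    - {"linear": [0.15,0,0],"yaw": 0,"jaw": 2.5}

```text
t: 18.15
position: [0.5469, -0.1378, 0.0838]
tool_rot: [0.001, 0.175, 0.984, 0.017]
wrist_force: [-4.3, 2.5, -4.4]
opening: 0.388
grasp_force: 60.2
```

```bash
python3 -c "
from h import *
br()"
```

```text
t 18.15 TCP br mm [-113.6, 2.0, 83.8] nose depth 32.3 F [-4.9, 0.9, -4.4] open 0.388 torque [0.59 1.   0.05]
```

>>> servo_tool:
  steps:
    - {"linear": [0.1,0,0],"yaw": 0,"jaw": 2.5}
    - {"linear": [0.15,0,0],"yaw": 0,"jaw": 2.5}
    - {"linear": [0.15,0,0],"yaw": 0,"jaw": 2.5}

```text
t: 18.45
position: [0.5468, -0.1376, 0.0843]
tool_rot: [0.002, 0.175, 0.984, 0.017]
wrist_force: [-0.1, 1.5, -6.8]
opening: 0.395
grasp_force: 60.0
```

```bash
python3 -c "
from h import *
br()"
```

```text
t 18.45 TCP br mm [-113.7, 2.2, 84.3] nose depth 32.2 F [-0.6, 1.4, -6.8] open 0.395 torque [0.21 0.16 0.03]
```

The gauge holds against the pull, so it's locked. I'll open the fingers and rise.

>>> servo_tool:
  steps:
    - {"linear": [0,0,0],"yaw": 0,"jaw": 5}
    - {"linear": [0,0,0],"yaw": 0,"jaw": 8.5}
    - {"linear": [0,0,0],"yaw": 0,"jaw": 8.5}
    - {"linear": [0,0,0],"yaw": 0,"jaw": 8.5}
    - {"linear": [0,0,-1.5],"yaw": 0,"jaw": 8.5}
    - {"linear": [0,0,-5],"yaw": 0,"jaw": 8.5}
    - {"linear": [0,0,-9],"yaw": 0,"jaw": 8.5}
    - {"linear": [0,0,-13],"yaw": 0,"jaw": 8.5}
    - {"linear": [0,0,-13],"yaw": 0,"jaw": 8.5}
    - {"linear": [0,0,-13],"yaw": 0,"jaw": 8.5}

```text
t: 19.45
position: [0.5457, -0.1418, 0.215]
tool_rot: [0.003, 0.175, 0.984, 0.017]
wrist_force: [-0.5, -1.0, -1.1]
opening: 0.995
grasp_force: 0.0
```

```bash
python3 -c "
from h import *
br()
o=load('side')['im'].copy(); a,_=cap('side'); D=cv2.absdiff(o,a).max(2)
g=lambda n,u,v,w,h:print(n,(D[v:v+h,u:u+w]>40).mean().round(3))
g('sleeve',345,205,15,20);g('gauge body',322,208,20,15);g('steel',382,248,16,25);g('tin',294,286,28,22)
w,_=cap('wrist');f=load('wrist')
O=np.array([.6528,-.1788,0]);y=np.radians(-20.14);X=np.array([np.cos(y),np.sin(y),0]);K=f['K']
c=f['R']@(O-.08*X+[0,0,.11])+f['t'];print('mouth px',c[:2]/c[2]*K[:2]+K[2:4])
# depth along axis top
F=load('side')
for x in range(-150,-20,8):
    p=O+X*x/1000+np.array([-X[1],X[0],0])*.002+[0,0,.112];c=f['R']@p+f['t'];u,v=c[:2]/c[2]*K[:2]+K[2:4]
    if 0<=u<640 and 0<=v<400: print(x,px(f,u,v)[2].round(3),w[int(v),int(u)].tolist(),end=' | ')
"
```

```text
t 19.45 TCP br mm [-113.3, -2.2, 215.0] nose depth 32.6 F [-0.1, -1.1, -1.1] open 0.995 torque [-0.07  0.07  0.01]
sleeve 0.0
gauge body 0.183
steel 0.0
tin 0.0
mouth px [321.49549912 231.36861354]
-150 -0.001 [60, 69, 76] | -142 0.1 [39, 42, 42] | -134 0.105 [108, 105, 106] | -126 0.107 [101, 143, 92] | -118 0.106 [128, 189, 114] | -110 0.108 [125, 185, 111] | -102 0.106 [123, 117, 120] | -94 0.107 [123, 120, 124] | -86 0.106 [165, 163, 168] | -78 0.108 [81, 134, 170] | -70 0.113 [156, 153, 158] | -62 0.112 [127, 125, 126] | -54 0.11 [120, 116, 119] | -46 0.11 [137, 135, 138] | -38 0.107 [97, 150, 189] | -30 0.106 [92, 153, 196] | -22 0.109 [88, 146, 187] |
```

```bash
python3 -c "
from bench import r
print(r.job_done())"
```

```text
the job is handed in; nothing more can be done
None
```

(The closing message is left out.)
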